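Set out the drawing things on the board, each in its own holder

TASK

Pick the drawing things off the green tabletop beside the heap of tubes and set them out on the small dark grey board at the right: stand the ink bottle upright in the round blue holder, lay the marker in both notches of the pen rest with its middle over the middle of the rest, and lay each eraser flat in the dish of its own colour, inside the rim. Leave the loose paint tube and the paint tin where they are.

Things in the scene. Friction and masses are not known exactly. Their poses are not given: they have to be found in the camera images.
- ink: Small round ink bottle of dark red glass with a dark, paint-smeared screw cap, standing upright, loose, 60 g. Body 35 mm across; 81 mm tall; the cap is 28 mm across and takes up the top 15 mm. Round, so it can be gripped at any yaw. Origin: centre of its underside; z up.
- felt_marker: Felt-tip marker, white with a red cap, lying loose on the green tabletop (another one, on the far wooden board, is not meant), 20 g. 135 mm long (along its y), 17 mm wide, 16 mm thick. Origin: on its underside, at mid length and mid width; z up as it lies at the start. Which end is which does not matter.
- white_eraser: Worn off-white eraser block lying flat, loose, 25 g. 22 mm wide (x), 52 mm long (y), 13 mm high. Origin: centre of its underside; z up.
- brick_eraser: Brick-red eraser block lying flat, loose, 25 g. 28 mm wide (x), 45 mm long (y), 12 mm high. Origin: centre of its underside; z up.
- white_dish: Shallow rectangular white ceramic dish, fixed on the dark grey drawing board (top of the board 25 mm above the table). Outside 64 mm (x) by 84 mm (y); inside 56 by 76 mm; floor 5 mm above its underside; rim only 3 mm higher than the floor (8 mm above the underside). Origin: centre of its underside, which lies on the board; z up.
- brick_dish: The same dish in brick-red terracotta, fixed on the board: outside 64 mm (x) by 84 mm (y), inside 56 by 76 mm, floor 5 mm and rim 8 mm above its underside. Origin: centre of its underside; z up.
- pen_rest: Yellow pen rest, fixed on the board: base 44 (x) by 90 (y) by 6 mm and two V notches 10 mm thick, 36 mm either side of the middle along y; a pen lies in both, along y. V's 40 mm wide at the top (29 mm up), their bottom 12 mm up; 62 mm between them free for fingers. A marker in them has its underside 15 mm above the rest's. Origin: centre of its underside; z up.
- ink_holder: Low round holder of blue ceramic, fixed on the board, with a round well: outside 68 mm across and 20 mm high; well 54 mm across with its floor 5 mm above the underside. Origin: centre of its underside; z up.
- paint_tube: Half-used smeared paint tube with a small red cap, 60x141x32 mm, lying loose on the table at the far left. A bystander. Origin: underneath its middle; y along the tube.
- paint_tin: Open smeared paint tin, 74 mm across, 100 mm high, standing loose at the far right behind the board. A bystander. Origin: centre of its underside.

How it is judged:
By the outcome, as a careful person would: the job done as asked, in the order asked, and still so for the second after the job is handed in, with the robot touching nothing.
It also fails if it takes over 112 s, if anything falls off the work surface, if the arm or the gripper's body presses on something with over 40 N, if the wrist force passes 120 N, or if a joint passes its speed limit or range.

ROBOT

A 6-joint arm with a two-finger parallel gripper is mounted at the origin on a cart in front of the work surface, level with it; the furniture and walls round the work are solid. World frame = base frame: x ahead of the robot, y to its left, z up, the work surface at z = 0. Lengths are in m, angles in rad, forces in N, time in s.
With the tool pointing down it reaches from about 0.275 to 0.85 m from the base axis. Payload 19 kg.
Tool frame: the origin (TCP) lies midway between the tips of the shut fingers; the grasp point (between the pads) lies 19 mm behind it; z points along the fingers, y is the line along which they close (so a half turn about z gives the same grasp; the last joint's range is limited). The gripper opens to 85 mm and grips with 20 to 120 N. Pads are 22 mm wide; open, the fingers measure 114 mm over their backs; the gripper's body (76 mm by 85 mm) begins 54 mm behind the grasp point. The pads swing forward as they close: fully open they stand 13 mm farther back than shut.
Start: joints at [-1.328, 0.15, 1.437, -0, 1.554, -0.134], TCP at [0.212, -0.535, 0.231] pointing down, gripper open.
Joint ranges: [-2.8, 2.8], [-0.68, 2.1], [0.12, 2.68], [-1.39, 4.53], [0.16, 2.79], [-2.81, 2.81]. Speed limits (rad/s): [1.89, 1.89, 2.22, 3.01, 3.01, 3.01].

INTERFACE

Orientations are given as a rotation vector (axis times angle).
In Python, from workcell import * gives the robot as it stands.
- The arm moves only by the tool send_rows, never from a script. Its argument "increments" is text: rows parted by semicolons, each of 7 numbers parted by spaces: the turn, a rotation vector about the world's x, y, z in degrees, then the shift along the world's x, y, z in mm, then the finger opening in mm, from 0 to 85.4. A call has 1 to 10 rows; each row is the pose to reach, as a shift and turn from the pose commanded when the call began; what a row does not reach only later rows make up. A row lasts 1/12 s, in which the tool goes at most 41.7 mm and 7.16 degrees, less where a joint would pass 70% of its speed; a pose out of reach is approached as far as the arm can. A call with a gripper value outside its range is refused whole. The fingers move at their own pace and stop on an object; the grip force is fixed at half the most. Time passes only in rows, so rows that repeat a pose let the fingers close. It gives the time, the measured TCP pose, the force, the opening and the grip force at its end, in the units of the state.
- read_state(): the state, without advancing time (a new reading comes with each control period).
- read_camera(name): name is "side" or "top" or "wrist"; returns a dict with "image" (400x640x3 uint8, red, green, blue), "camera_matrix" (3x3 intrinsics, pixels), "distortion" ([k1, k2, p1, p2, k3] as OpenCV has them; the pictures are not rectified), "pose" (4x4, takes a point from camera to world coordinates). Camera axes: x right, y up, looking along -z (the intrinsics and any distortion apply to the point x, -y, -z); pixel columns grow to the right and rows downward; lengths in m; the calibration is good to about 2 mm. A picture is of the moment at which its call begins. There is no depth.
- hand_in(): hands the job in; it is judged then, once.
The state is a dict: "clock": time; "joints": joint angles; "dq": joint speeds; "tau": joint torques, N m; "ee_pos": TCP position; "eef_rot": TCP orientation; "force": force on the tool from outside, world axes, zero at the start; "torque": the same for the moment, N m; "finger_gap": finger opening in m; "grip_force": force on a finger pad.
Only numpy, scipy, OpenCV 4.12 (cv2) and the standard library are available. Lean on these libraries where they do the work, as an engineer would, in place of code of your own. Each camera call takes 0.05 s, during which the arm holds its last target. There are 200 camera calls.

## Working session

There is one attempt and no reset: what is moved stays moved. The work goes in short steps, Python scripts to look and compute and a tool call to move; the robot and the scene stay as the last step left them, time stands still between calls to the robot, and variables do not carry over. Pictures are saved under pics/ and viewed, at most 14 in all, crops included, and the job is handed in when it is done.

Besides the shell and the picture viewer there is one more tool, called after ">>>" in YAML: its name, and indented under it one key for each argument. send_rows: Moves the arm, as the interface text tells. Its arguments: {"type":"object","properties":{"increments":{"type":"string"}},"required":["increments"]}

```bash
mkdir -p pics
cat > h.py <<'E'
import numpy as np, cv2
from workcell import *
def snap(n,f=None):
    c=read_camera(n); 
    if f: cv2.imwrite('pics/'+f,c['image'][:,:,::-1])
    return c
def ray(c,uv,z):
    uv=np.array(uv,float).reshape(-1,1,2)
    p=cv2.undistortPoints(uv,np.array(c['camera_matrix'],float),np.array(c['distortion'],float)).reshape(-1,2)
    d=np.c_[p[:,0],-p[:,1],-np.ones(len(p))]
    T=np.array(c['pose']); d=d@T[:3,:3].T; o=T[:3,3]
    return o+d*((z-o[2])/d[:,2])[:,None]
E
python3 - <<'E'
from h import *
for n in ('top','side'):
    c=snap(n,n+'1.png'); print(n,np.round(c['pose'],3).tolist(),c['camera_matrix'],c['distortion'])
print(read_state())
E
```

```text
top [[-0.001, 0.99, -0.139, 0.427], [-1.0, 0.002, 0.021, 0.018], [0.021, 0.139, 0.99, 1.345], [0.0, 0.0, 0.0, 1.0]] [[499.87279276   0.         314.9595071 ]
 [  0.         499.87279276 201.41281486]
 [  0.           0.           1.        ]] [0.00453092 0.         0.         0.         0.        ]
side [[-0.905, 0.23, -0.357, 0.028], [-0.425, -0.449, 0.786, 1.259], [0.02, 0.863, 0.504, 0.838], [0.0, 0.0, 0.0, 1.0]] [[493.52743372   0.         321.39789893]
 [  0.         493.52743372 201.93294596]
 [  0.           0.           1.        ]] [0.00148017 0.         0.         0.         0.        ]
{'clock': 0.1, 'joints': array([-1.32798686e+00,  1.50933758e-01,  1.43792981e+00, -1.84078293e-05,
        1.55381065e+00, -1.33984002e-01]), 'dq': array([ 0.00024607, -0.00068638, -0.00282915,  0.00257344, -0.00185172,
        0.00210411]), 'tau': array([ 7.73688167e-03, -7.14373755e+01, -5.71794748e+01,  7.55785049e-05,
        7.18144482e-03, -4.84311624e-05]), 'ee_pos': array([ 0.21149825, -0.5344584 ,  0.23075561]), 'eef_rot': array([-3.08494460e+00, -5.88169219e-01,  1.21223125e-04]), 'force': array([ 0.2605294 , -0.35197759, -0.57761583]), 'torque': array([0.02729861, 0.02459125, 0.00948005]), 'grip_force': 0.0, 'finger_gap': 0.08517661715614834}
```

View pics/top1.png

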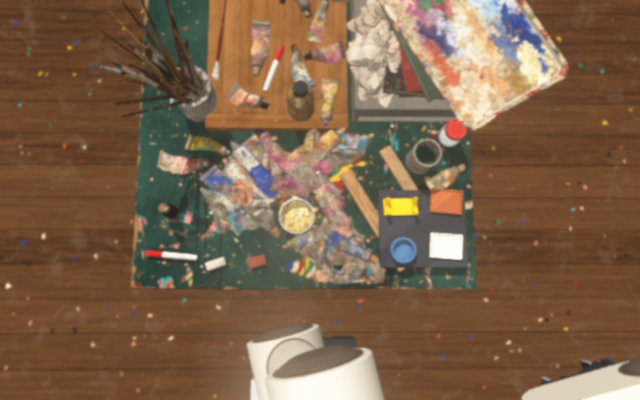

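View pics/side1.png

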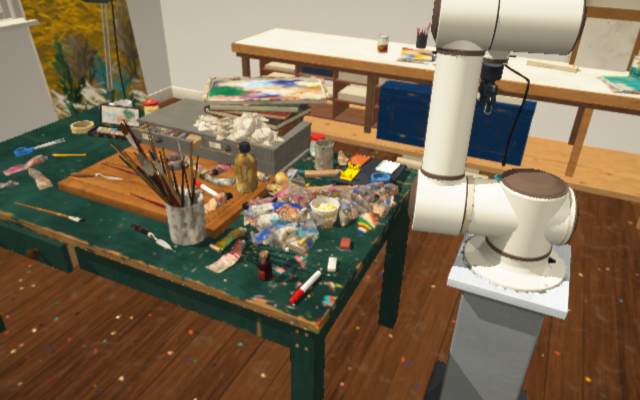

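Top view: ink about (168,211), marker from (144,254) to (197,257), white eraser (215,264), brick eraser (257,261). Board: holder (403,250), yellow rest (401,206), brick dish (446,203), white dish (446,246). The tube heap lies between the two groups. The side view shows the same layout.

```bash
cat >> h.py <<'E'
def blob(c,roi,lo,hi,z,inv=False):
    u0,v0,u1,v1=roi
    hsv=cv2.cvtColor(c['image'],cv2.COLOR_RGB2HSV)[v0:v1,u0:u1]
    m=cv2.inRange(hsv,np.array(lo),np.array(hi)) if lo[0]<=hi[0] else cv2.inRange(hsv,np.array(lo),np.array((180,)+tuple(hi[1:])))|cv2.inRange(hsv,np.array((0,)+tuple(lo[1:])),np.array(hi))
    m=cv2.morphologyEx(m,cv2.MORPH_CLOSE,np.ones((3,3),np.uint8))
    cs,_=cv2.findContours(m,cv2.RETR_EXTERNAL,cv2.CHAIN_APPROX_NONE)
    k=max(cs,key=cv2.contourArea).reshape(-1,2)+[u0,v0]
    P=ray(c,k,z)[:,:2]*1000
    (cx,cy),(w,h),a=cv2.minAreaRect(P.astype(np.float32))
    if w>h: w,h,a=h,w,a+90      # a: angle of width axis; long axis at a+90 from x
    yaw=(a+90)%180               # direction of the long axis from world x, deg
    return np.round([cx,cy,w,h,yaw],1), k.mean(0).round(1)
E
python3 - <<'E'
from h import *
c=snap('top')
R=dict(marker=((138,244,202,268),(0,0,150),(180,255,255),.012),
white_er=((202,254,232,274),(0,0,120),(180,110,255),.013),
brick_er=((243,250,272,273),(170,70,70),(12,255,255),.012),
wdish=((424,228,472,264),(0,0,150),(180,60,255),.033),
bdish=((424,186,470,218),(170,110,110),(20,255,255),.033),
rest=((378,192,422,220),(20,120,120),(35,255,255),.045),
holder=((385,230,421,268),(95,90,80),(125,255,255),.045),
board=((372,185,475,274),(105,10,30),(140,90,90),.025))
for n,(roi,lo,hi,z) in R.items():
    try: print(n,*blob(c,roi,lo,hi,z))
    except Exception as e: print(n,e)
print('ink',ray(c,[[168,211]],.08))
big=cv2.resize(c['image'][180:285,130:300],None,fx=4,fy=4,interpolation=cv2.INTER_CUBIC)
cv2.imwrite('pics/crop1.png',big[:,:,::-1])
E
```

```text
marker [471.5 375.4  16.1 142.9  84.8] [169.5 254.5]
white_er [447.3 257.8  25.8  62.5 108.5] [213.8 263.4]
brick_er [454.7 145.   31.   48.7 106.6] [256.6 260.7]
wdish [ 493.8 -353.4   68.    89.7   85.6] [445.9 245.5]
bdish [ 612.4 -358.2   69.1   85.9   87.6] [445.8 200.9]
rest [ 596.9 -232.9   50.4   93.9   92.1] [400.4 206.2]
holder [ 481.6 -236.4   62.2   65.5   90. ] [402.8 249.8]
board [ 445.7 -240.5    0.    10.6   90. ] [403. 264.]
ink [[0.57872562 0.36418467 0.08      ]]
```

View pics/crop1.png

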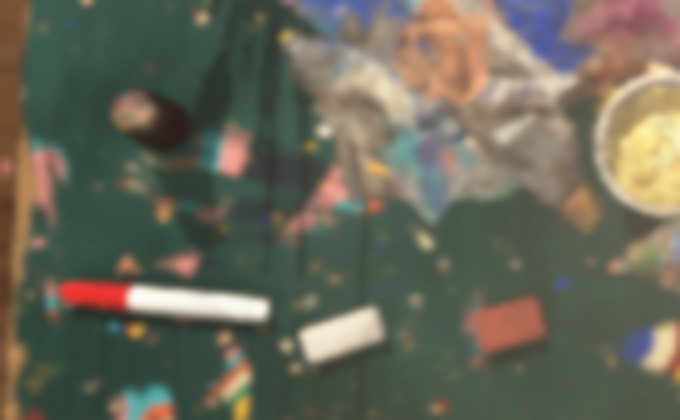

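>>> send_rows:
  increments: "0 0 35 200 400 20 85; 0 0 35 200 400 20 85; 0 0 35 200 400 20 85; 0 0 35 200 400 20 85; 0 0 35 200 400 20 85; 0 0 35 200 400 20 85; 0 0 35 200 400 20 85; 0 0 35 200 400 20 85; 0 0 35 200 400 20 85; 0 0 35 200 400 20 85"

```text
clock: 0.98
ee_pos: [0.3979, -0.1603, 0.2501]
eef_rot: [2.766, 1.489, 0.0]
force: [1.5, -1.0, 0.3]
finger_gap: 0.085
grip_force: 0.0
```

>>> send_rows:
  increments: "0 0 33 90 400 20 85; 0 0 33 90 400 20 85; 0 0 33 90 400 20 85; 0 0 33 90 400 20 85; 0 0 33 90 400 20 85; 0 0 33 90 400 20 85; 0 0 33 90 400 20 85; 0 0 33 90 400 20 85; 0 0 33 90 400 20 85; 0 0 33 90 400 20 85"

```text
clock: 1.82
ee_pos: [0.4875, 0.2405, 0.2698]
eef_rot: [-2.228, -2.214, 0.0]
force: [0.7, -0.5, -0.0]
finger_gap: 0.0849
grip_force: 0.0
```

>>> send_rows:
  increments: "0 0 0 0 80 0 85; 0 0 0 0 80 0 85; 0 0 0 0 80 0 85; 0 0 0 0 80 0 85; 0 0 0 0 80 0 85"

```text
clock: 2.23
ee_pos: [0.4875, 0.3175, 0.2695]
eef_rot: [-2.229, -2.214, 0.001]
force: [0.1, -0.3, 0.3]
finger_gap: 0.085
grip_force: 0.0
```

Run:
```python
from h import *
c=snap('wrist','w1.png'); print(np.round(c['pose'],3).tolist(),c['camera_matrix'][0],c['distortion'])
s=read_state(); print(s['clock'],s['ee_pos'],s['eef_rot'],s['joints'])
```

```text
[[1.0, 0.006, 0.001, 0.488], [-0.006, 0.96, 0.28, 0.388], [0.001, -0.28, 0.96, 0.412], [0.0, 0.0, 0.0, 1.0]] [313.78997942   0.         315.54845861] [-0.05405676  0.          0.          0.          0.        ]
2.2833 [0.48771312 0.31695935 0.26980189] [ 2.22978734e+00  2.21299365e+00 -6.94477184e-04] [ 4.43982417e-01  1.55143259e-01  1.35513421e+00 -1.93585162e-04
  1.63171593e+00  4.51530626e-01]
```

View pics/w1.png

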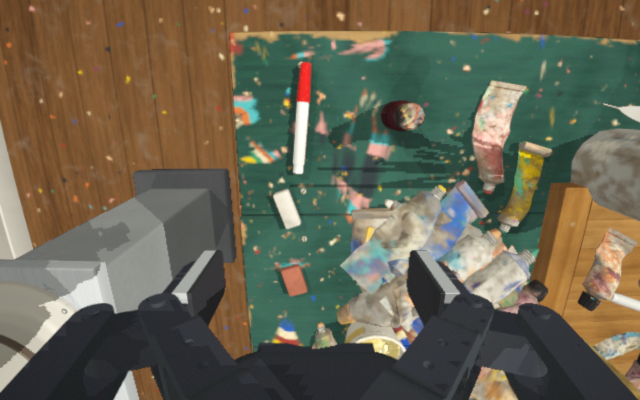

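Wrist view, world x to the right: marker from (304,63) to (298,172), ink cap (411,117) with its base near (392,115), white eraser (287,209), brick eraser (293,280). All are clear of the heap.

Run:
```python
from h import *
c=snap('wrist')
print('mark',*blob(c,(285,55,318,182),(0,0,170),(180,60,255),.010))
print('markred',*blob(c,(290,55,318,110),(170,150,120),(8,255,255),.010))
print('wer',*blob(c,(268,182,306,234),(0,0,150),(180,70,255),.013))
print('ber',*blob(c,(272,258,312,300),(170,70,60),(14,255,255),.012))
hsv=cv2.cvtColor(c['image'],cv2.COLOR_RGB2HSV)
m=cv2.inRange(hsv[90:140,370:435],np.array((35,60,0)),np.array((90,255,255)))
m=255-m; m=cv2.morphologyEx(m,cv2.MORPH_OPEN,np.ones((7,7),np.uint8))
cs,_=cv2.findContours(m,cv2.RETR_EXTERNAL,cv2.CHAIN_APPROX_NONE)
k=max(cs,key=cv2.contourArea); print('ink box',cv2.boundingRect(k),cv2.minAreaRect(k))
print(ray(c,[[411,116],[425,116]],.081),ray(c,[[382,115]],.008))
b=cv2.resize(c['image'][85:145,360:440],None,fx=5,fy=5);cv2.imwrite('pics/ink.png',b[:,:,::-1])
```

```text
mark [468.4 350.3  15.   90.   84.3] [300.  136.6]
markred [473.9 418.6  16.2  45.1  86.7] [303.9  82.4]
wer [449.1 257.4  23.3  53.5 108.8] [286.7 208.5]
ber [452.3 150.8  39.9  54.   94.1] [291.7 276.5]
ink box (11, 10, 43, 31) ((32.0, 25.0), (30.0, 42.0), 90.0)
[[0.58698515 0.37908917 0.081     ]
 [0.60160042 0.37912043 0.081     ]] [[0.57196189 0.37843021 0.008     ]]
```

View pics/ink.png

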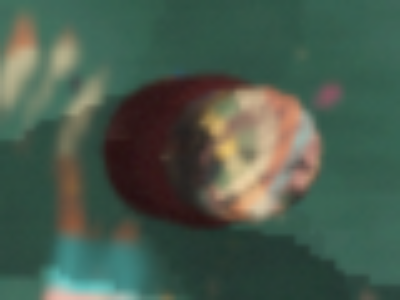

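>>> send_rows:
  increments: "0 0 0 99 62 -60 85; 0 0 0 99 62 -60 85; 0 0 0 99 62 -60 85; 0 0 0 99 62 -60 85; 0 0 0 99 62 -120 85; 0 0 0 99 62 -150 85; 0 0 0 99 62 -180 85; 0 0 0 99 62 -210 85; 0 0 0 99 62 -240 85; 0 0 0 99 62 -240 85"

```text
clock: 3.17
ee_pos: [0.5845, 0.377, 0.0241]
eef_rot: [-2.229, -2.21, 0.012]
force: [-1.1, -1.1, -1.0]
finger_gap: 0.0852
grip_force: 0.0
```

>>> send_rows:
  increments: "0 0 0 0 0 0 30; 0 0 0 0 0 0 30; 0 0 0 0 0 0 30; 0 0 0 0 0 0 30; 0 0 0 0 0 0 30; 0 0 0 0 0 0 30; 0 0 0 0 0 0 30; 0 0 0 0 0 0 30"

```text
clock: 3.83
ee_pos: [0.5875, 0.3801, 0.0323]
eef_rot: [2.229, 2.213, 0.004]
force: [-1.4, -1.8, 11.8]
finger_gap: 0.0315
grip_force: 58.7
```

>>> send_rows:
  increments: "0 0 0 0 0 0 30; 0 0 0 0 0 0 30; 0 0 0 0 0 0 30; 0 0 0 0 0 0 30; 0 0 0 0 0 10 30; 0 0 0 0 0 20 30; 0 0 0 0 0 20 30; 0 0 0 0 0 20 30"

```text
clock: 4.5
ee_pos: [0.5871, 0.3799, 0.0512]
eef_rot: [2.229, 2.213, 0.003]
force: [0.4, -1.0, -0.4]
finger_gap: 0.0317
grip_force: 59.7
```

Run:
```python
from h import *
c=snap('wrist'); s=snap('side')
a=cv2.resize(c['image'][160:400,180:500],(640,480)); b=cv2.resize(s['image'][190:310,210:330],(480,480),interpolation=cv2.INTER_CUBIC)
im=np.hstack([a,b]); cv2.imwrite('pics/g1.png',cv2.resize(im,(800,343))[:,:,::-1])
```

```text
(no output)
```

View pics/g1.png

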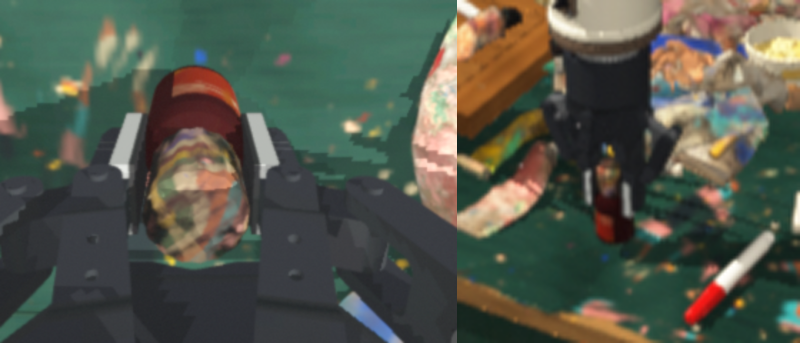

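The bottle is held upright between the pads (left half) and is clear of the table in the side view. Next I carry it to the board at height and look at the targets on the way.

>>> send_rows:
  increments: "0 0 0 0 0 100 30; 0 0 0 0 0 100 30; 0 0 0 0 0 200 30; 0 0 0 0 0 200 30; 0 0 0 0 0 200 30; 0 0 0 -20 -300 200 30; 0 0 0 -20 -300 200 30; 0 0 0 -20 -300 200 30; 0 0 0 -20 -300 200 30; 0 0 0 -20 -300 200 30"

```text
clock: 5.43
ee_pos: [0.5721, 0.1701, 0.2494]
eef_rot: [-2.229, -2.214, 0.001]
force: [2.1, 0.9, -0.4]
finger_gap: 0.0311
grip_force: 59.9
```

>>> send_rows:
  increments: "0 0 0 -30 -400 0 30; 0 0 0 -30 -400 0 30; 0 0 0 -30 -400 0 30; 0 0 0 -30 -400 0 30; 0 0 0 -30 -400 0 30; 0 0 0 -30 -400 0 30; 0 0 0 -30 -400 0 30; 0 0 0 -30 -400 0 30; 0 0 0 -30 -400 0 30; 0 0 0 -30 -400 0 30"

```text
clock: 6.27
ee_pos: [0.5419, -0.2318, 0.2493]
eef_rot: [-2.231, -2.211, 0.001]
force: [0.2, 0.4, -1.2]
finger_gap: 0.0318
grip_force: 59.9
```

>>> send_rows:
  increments: "0 0 0 0 -150 0 30; 0 0 0 0 -150 0 30; 0 0 0 0 -150 0 30; 0 0 0 0 -150 0 30; 0 0 0 0 -150 0 30; 0 0 0 0 -150 0 30; 0 0 0 0 -150 0 30"

```text
clock: 6.85
ee_pos: [0.5428, -0.3778, 0.2494]
eef_rot: [-2.229, -2.213, -0.0]
force: [0.4, -0.6, 0.6]
finger_gap: 0.0316
grip_force: 59.9
```

Run:
```python
from h import *
c=snap('wrist','w2.png'); s=read_state(); print(s['ee_pos'],s['joints'],c['pose'][:3,3])
```

```text
[ 0.54297084 -0.37738873  0.24974582] [-7.23881691e-01  3.28293016e-01  1.18253608e+00  1.66337185e-04
  1.63122143e+00 -7.17294464e-01] [ 0.543341   -0.30732997  0.3923078 ]
```

View pics/w2.png

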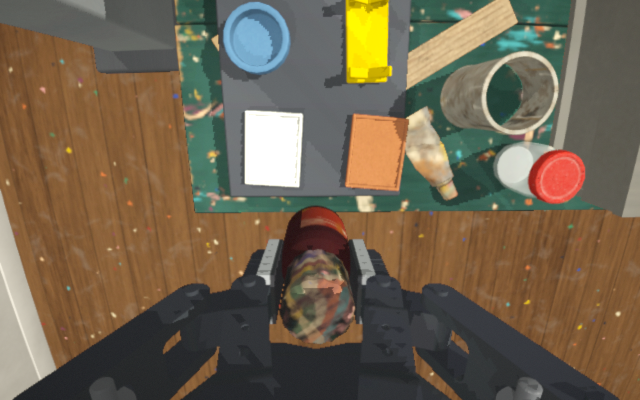

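Wrist view: holder ring centred near (257,38), white dish (273,149), brick dish (377,152), rest spanning rows 0–82 and cut off at the top.

Run:
```python
from h import *
c=snap('wrist')
print('holder',*blob(c,(215,0,297,82),(95,90,60),(125,255,255),.045))
print('wd',*blob(c,(236,100,310,196),(0,0,165),(180,60,255),.033))
print('bd',*blob(c,(336,105,410,200),(0,110,100),(18,255,255),.033))
print('rest',*blob(c,(335,0,400,95),(20,120,90),(35,255,255),.050))
# rest notch ends, base
print(ray(c,[[346,82],[392,78],[391,66],[349,69]],.054)[:,:2])
```

```text
holder [ 483.3 -238.    67.6   67.7  178.6] [256.1  38.2]
wd [ 494.4 -352.5   65.    85.3   85.6] [272.6 147.9]
bd [ 612.9 -357.7   64.9   84.8   84.8] [375.8 151.8]
rest [ 597.4 -242.5   46.6   78.9   92. ] [367.  41.]
[[ 0.57506115 -0.28121942]
 [ 0.62207206 -0.27728927]
 [ 0.62046457 -0.26571687]
 [ 0.57789248 -0.26866243]]
```

>>> send_rows:
  increments: "0 0 0 -60 139 0 30; 0 0 0 -60 139 0 30; 0 0 0 -60 139 0 30; 0 0 0 -60 139 0 30; 0 0 0 -60 139 0 30; 0 0 0 -60 139 -40 30; 0 0 0 -60 139 -80 30; 0 0 0 -60 139 -120 30; 0 0 0 -60 139 -140 30; 0 0 0 -60 139 -140 30"

```text
clock: 7.78
ee_pos: [0.4811, -0.2373, 0.1057]
eef_rot: [-2.224, -2.21, 0.002]
force: [-0.3, 0.9, -1.6]
finger_gap: 0.0315
grip_force: 59.9
```

Run:
```python
from h import *
s=read_state(); print(s['ee_pos'],s['force'])
c=snap('wrist'); cv2.imwrite('pics/w3.png',cv2.resize(c['image'][100:400,120:520],(800,600))[:,:,::-1])
```

```text
[ 0.48112066 -0.23725187  0.10571194] [-0.28679161  0.87730118 -1.57251817]
```

View pics/w3.png

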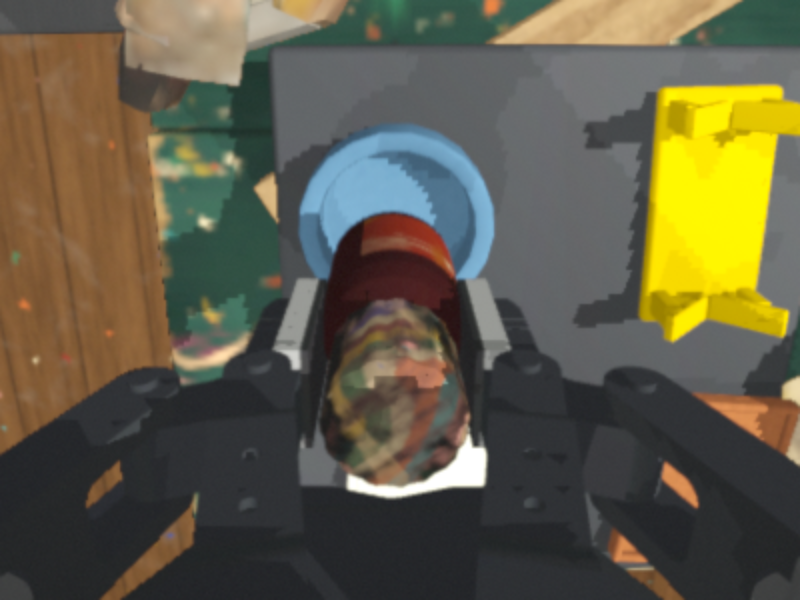

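The bottle's bottom far edge is at crop (390,213), over the holder ring. The rest is fully in view at upper right.

Run:
```python
from h import *
c=snap('wrist'); s=lambda p:[p[0]/2+120,p[1]/2+100]
print('bottle far edge',ray(c,[s((390,213))],.074))
print('sides',ray(c,[s((326,290)),s((458,285))],.080))
print('rest base z31 corners',ray(c,[s((657,88)),s((780,86)),s((642,315))],.031)[:,:2])
```

```text
bottle far edge [[ 0.48212886 -0.22396788  0.074     ]]
sides [[ 0.46291741 -0.246054    0.08      ]
 [ 0.50224121 -0.24464207  0.08      ]]
rest base z31 corners [[ 0.57628936 -0.19196073]
 [ 0.62107463 -0.19104199]
 [ 0.58031439 -0.28003697]]
```

>>> send_rows:
  increments: "0 0 0 2 0 -15 30; 0 0 0 2 0 -30 30; 0 0 0 2 0 -36 30; 0 0 0 2 0 -40 30; 0 0 0 2 0 -43 30; 0 0 0 2 0 -43 30; 0 0 0 2 0 -43 30"

```text
clock: 8.47
ee_pos: [0.4852, -0.2394, 0.0678]
eef_rot: [2.229, 2.213, 0.0]
force: [0.9, 0.5, 0.2]
finger_gap: 0.032
grip_force: 59.9
```

>>> send_rows:
  increments: "0 0 0 0 0 -2 30; 0 0 0 0 0 -3 30; 0 0 0 0 0 -4 30; 0 0 0 0 0 -4 30; 0 0 0 0 0 -4 30"

```text
clock: 8.88
ee_pos: [0.4848, -0.2392, 0.0629]
eef_rot: [-2.229, -2.213, 0.0]
force: [-0.0, 1.0, -0.3]
finger_gap: 0.0317
grip_force: 59.9
```

>>> send_rows:
  increments: "0 0 0 0 0 -1 30; 0 0 0 0 0 -1 30; 0 0 0 0 0 -2 30; 0 0 0 0 0 -2 30; 0 0 0 0 0 -2 30"

```text
clock: 9.3
ee_pos: [0.4851, -0.2396, 0.0623]
eef_rot: [2.228, 2.213, -0.0]
force: [-7.6, 1.7, 19.7]
finger_gap: 0.0314
grip_force: 62.0
```

>>> send_rows:
  increments: "0 0 0 0 0 1 30; 0 0 0 0 0 1 45; 0 0 0 0 0 1 60; 0 0 0 0 0 1 60; 0 0 0 0 0 1 60; 0 0 0 0 0 1 60; 0 0 0 0 0 1 60; 0 0 0 0 0 1 60"

```text
clock: 9.97
ee_pos: [0.4848, -0.2392, 0.0618]
eef_rot: [-2.229, -2.213, 0.0]
force: [0.4, -0.2, 0.2]
finger_gap: 0.0604
grip_force: 0.0
```

>>> send_rows:
  increments: "0 0 0 0 0 15 60; 0 0 0 0 0 35 60; 0 0 0 0 0 70 60; 0 0 0 0 0 110 60; 0 0 0 0 0 150 60; 0 0 0 0 0 180 60; 0 0 0 60 -40 180 60; 0 0 0 60 -40 180 60; 0 0 0 60 -40 180 60; 0 0 0 60 -40 180 60"

```text
clock: 10.8
ee_pos: [0.5453, -0.2797, 0.2407]
eef_rot: [-2.228, -2.212, 0.001]
force: [-0.3, 1.3, -0.9]
finger_gap: 0.0597
grip_force: 0.0
```

Run:
```python
from h import *
print(read_state()['ee_pos'])
c=snap('wrist','w4.png')
```

```text
[ 0.54531515 -0.27967195  0.24068071]
```

View pics/w4.png

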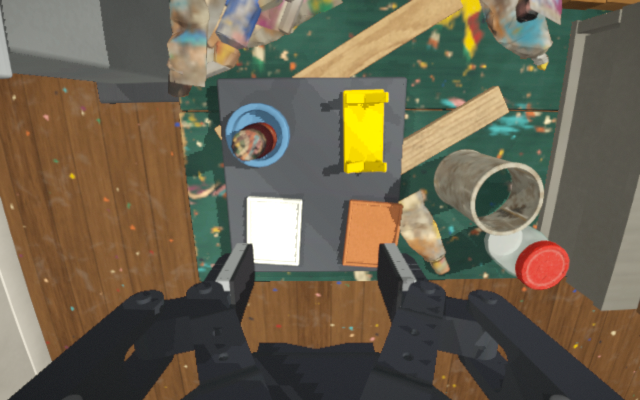

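The ink bottle stands inside the blue holder ring, cap near (250,142). The whole rest is visible, from (344,90) to (387,173).

Run:
```python
from h import *
c=snap('wrist')
print('rest',*blob(c,(330,80,402,182),(20,120,60),(35,255,255),.050))
print('wd',*blob(c,(236,188,310,275),(0,0,165),(180,60,255),.033))
b=cv2.resize(c['image'][80:185,325:405],None,fx=6,fy=6,interpolation=cv2.INTER_CUBIC)[:600];cv2.imwrite('pics/rest.png',b[:,:,::-1])
```

```text
rest [ 597.2 -233.6   46.3   85.8   91.3] [364.7 130.9]
wd [ 494.3 -351.8   64.9   86.5   86. ] [274.6 229.9]
```

View pics/rest.png

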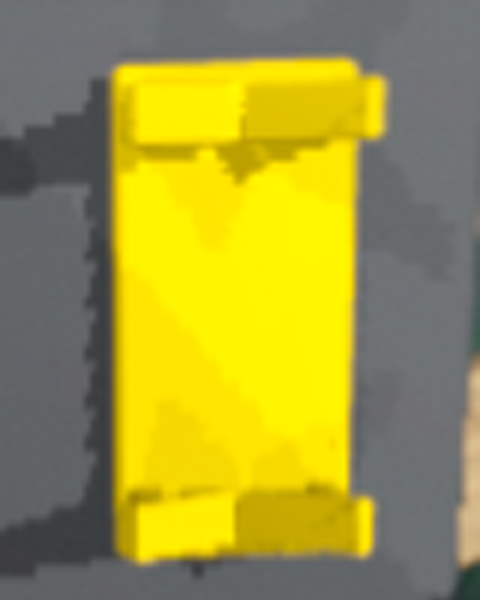

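>>> send_rows:
  increments: "0 0 0 0 400 10 60; 0 0 0 0 400 10 60; 0 0 0 0 400 10 60; 0 0 0 0 400 10 60; 0 0 0 0 400 10 60; 0 0 0 0 400 10 60; 0 0 0 0 400 10 60; 0 0 0 0 400 10 60; 0 0 0 0 400 10 60; 0 0 0 0 400 10 60"

```text
clock: 11.73
ee_pos: [0.5433, 0.1244, 0.2526]
eef_rot: [2.227, 2.215, 0.002]
force: [0.7, -0.6, -0.0]
finger_gap: 0.06
grip_force: 0.0
```

Run:
```python
from h import *
c=snap('wrist'); e=read_state()['ee_pos']
T=np.array(c['pose']); T[:3,3]+=np.array([.54532,-.27967,.24068])-e; c['pose']=T
px=lambda u,v:[325+u/6,80+v/6]
print('valleys',ray(c,[px(243,113),px(237,525)],.037)[:,:2])
print('base top corners',ray(c,[px(113,66),px(357,60)],.031)[:,:2])
print('notch outer top edges low',ray(c,[px(137,562),px(372,555)],.050)[:,:2])
print('valley outer edges: up', ray(c,[px(243,80),px(237,556)],.040)[:,:2])
```

```text
valleys [[ 0.59935772 -0.20232188]
 [ 0.6008908  -0.27615811]]
base top corners [[ 0.57675566 -0.19405792]
 [ 0.62043506 -0.19299092]]
notch outer top edges low [[ 0.58096691 -0.28043863]
 [ 0.62351565 -0.27931649]]
valley outer edges: up [[ 0.59870462 -0.1968554 ]
 [ 0.60062884 -0.28144075]]
```

>>> send_rows:
  increments: "0 0 -5 -60 190 -20 45; 0 0 -5 -60 190 -20 45; 0 0 -5 -60 190 -20 45; 0 0 -5 -60 190 -20 45; 0 0 -5 -60 190 -20 45; 0 0 -5 -60 190 -20 45; 0 0 -5 -60 190 -20 45"

```text
clock: 12.37
ee_pos: [0.4834, 0.3119, 0.232]
eef_rot: [-2.321, -2.118, 0.0]
force: [0.7, -1.1, -0.4]
finger_gap: 0.0452
grip_force: 0.0
```

Run:
```python
from h import *
c=snap('wrist')
hsv=cv2.cvtColor(c['image'],cv2.COLOR_RGB2HSV)
m=cv2.inRange(hsv,(0,0,165),(180,60,255))|cv2.inRange(hsv,(170,150,100),(180,255,255))|cv2.inRange(hsv,(0,150,100),(8,255,255))
m=cv2.morphologyEx(m,cv2.MORPH_CLOSE,np.ones((5,5),np.uint8))
cs,_=cv2.findContours(m,cv2.RETR_EXTERNAL,cv2.CHAIN_APPROX_NONE)
for k in cs:
    if cv2.contourArea(k)<250: continue
    k=k.reshape(-1,2);P=ray(c,k,.010)[:,:2]*1000
    r=cv2.minAreaRect(P.astype(np.float32))
    if 110<max(r[1])<160: print(r,k.mean(0),P[np.argmax(P[:,1])],P[np.argmin(P[:,1])])
cv2.imwrite('pics/x.png',c['image'])
```

```text
((470.75079345703125, 373.5984191894531), (135.65809631347656, 16.66615867614746), 85.25450897216797) [298.69318182 113.58333333] [470.28888064 441.69912801] [468.4250915  305.72912852]
```

>>> send_rows:
  increments: "0 0 0 -13 62 -40 45; 0 0 0 -13 62 -80 45; 0 0 0 -13 62 -120 45; 0 0 0 -13 62 -160 45; 0 0 0 -13 62 -190 45; 0 0 0 -13 62 -200 45; 0 0 0 -13 62 -200 45; 0 0 0 -13 62 -200 45"

```text
clock: 13.08
ee_pos: [0.4724, 0.3717, 0.0324]
eef_rot: [-2.325, -2.112, 0.001]
force: [0.4, 0.3, 1.5]
finger_gap: 0.0451
grip_force: 0.0
```

>>> send_rows:
  increments: "0 0 0.7 -1.5 2 -10 45; 0 0 0.7 -1.5 2 -20 45; 0 0 0.7 -1.5 2 -24 45; 0 0 0.7 -1.5 2 -27 45; 0 0 0.7 -1.5 2 -27 45; 0 0 0.7 -1.5 2 -27 30; 0 0 0.7 -1.5 2 -27 10; 0 0 0.7 -1.5 2 -27 10; 0 0 0.7 -1.5 2 -27 10; 0 0 0.7 -1.5 2 -27 10"

```text
clock: 13.92
ee_pos: [0.4706, 0.375, 0.0056]
eef_rot: [2.311, 2.128, 0.001]
force: [-0.8, -1.0, 6.8]
finger_gap: 0.0128
grip_force: 58.9
```

>>> send_rows:
  increments: "0 0 0 0 0 0 10; 0 0 0 0 0 0 10; 0 0 0 0 0 0 10; 0 0 0 0 0 0 10"

```text
clock: 14.25
ee_pos: [0.4706, 0.375, 0.0056]
eef_rot: [2.311, 2.128, 0.001]
force: [-1.1, -0.8, 5.6]
finger_gap: 0.0128
grip_force: 58.9
```

>>> send_rows:
  increments: "0 0 0 0 0 20 10; 0 0 0 0 0 60 10; 0 0 0 0 0 100 10; 0 0 0 0 0 150 10; 0 0 0 0 0 200 10; 0 0 0 0 0 230 10; 0 0 6 60 -300 245 10; 0 0 6 60 -300 245 10; 0 0 6 60 -300 245 10; 0 0 6 60 -300 245 10"

```text
clock: 15.08
ee_pos: [0.5028, 0.2102, 0.2412]
eef_rot: [2.195, 2.247, 0.001]
force: [1.2, -0.9, -0.1]
finger_gap: 0.0127
grip_force: 58.7
```

>>> send_rows:
  increments: "0 0 3 100 -400 30 10; 0 0 3 100 -400 30 10; 0 0 3 100 -400 30 10; 0 0 3 100 -400 30 10; 0 0 3 100 -400 30 10; 0 0 3 100 -400 30 10; 0 0 3 100 -400 30 10; 0 0 3 100 -400 30 10; 0 0 3 100 -400 30 10; 0 0 3 100 -400 30 10"

```text
clock: 15.92
ee_pos: [0.603, -0.1908, 0.2711]
eef_rot: [2.137, 2.302, -0.0]
force: [1.9, 0.3, 0.6]
finger_gap: 0.0126
grip_force: 58.7
```

>>> send_rows:
  increments: "0 0 -3 -3 -46 -40 10; 0 0 -3 -3 -46 -80 10; 0 0 -3 -3 -46 -120 10; 0 0 -3 -3 -46 -160 10; 0 0 -3 -3 -46 -175 10; 0 0 -3 -3 -46 -175 10; 0 0 -3 -3 -46 -175 10; 0 0 -3 -3 -46 -175 10"

```text
clock: 16.58
ee_pos: [0.6009, -0.2347, 0.0982]
eef_rot: [2.194, 2.245, 0.001]
force: [0.6, -0.1, 0.3]
finger_gap: 0.0132
grip_force: 58.7
```

Run:
```python
from h import *
s=read_state();print(s['ee_pos'],s['eef_rot'])
c=snap('wrist'); cv2.imwrite('pics/w5.png',cv2.resize(c['image'][60:400,100:540],(776,600))[:,:,::-1]); 
import pickle; pickle.dump(c,open('c5.pkl','wb'))
```

```text
[ 0.6008973  -0.23466255  0.0981789 ] [2.19436634e+00 2.24458966e+00 1.13317749e-03]
```

View pics/w5.png

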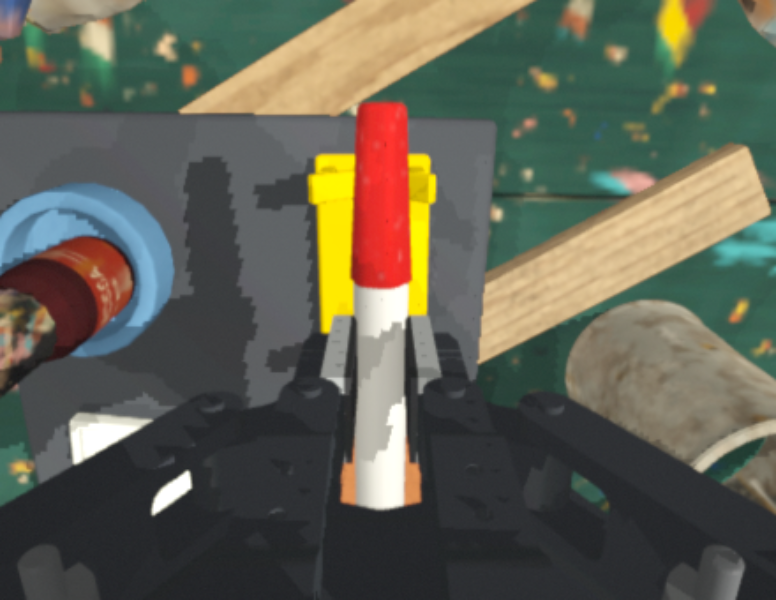

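The marker is held along the rest, far end at crop (382,103) and near end at (382,508). I check its level and where its middle is.

Run:
```python
from h import *; import pickle
c=pickle.load(open('c5.pkl','rb')); k=440/776
P=ray(c,[[100+382*k,60+103*k],[100+382*k,60+508*k]],.1015); print(P[:,:2],P.mean(0),np.diff(P,axis=0))
print('rest base far corners',ray(c,[[100+317*k,60+155*k],[100+430*k,60+155*k]],.031))
```

```text
[[ 0.59998592 -0.16848203]
 [ 0.60290161 -0.2895968 ]] [ 0.60144377 -0.22903942  0.1015    ] [[ 0.00291569 -0.12111477  0.        ]]
rest base far corners [[ 0.57642638 -0.19048992  0.031     ]
 [ 0.61914611 -0.1895328   0.031     ]]
```

>>> send_rows:
  increments: "0 0 0 -1.2 -1.5 -15 10; 0 0 0 -1.2 -1.5 -30 10; 0 0 0 -1.2 -1.5 -40 10; 0 0 0 -1.2 -1.5 -46 10; 0 0 0 -1.2 -1.5 -49 10; 0 0 0 -1.2 -1.5 -50 10; 0 0 0 -1.2 -1.5 -51 10; 0 0 0 -1.2 -1.5 -51 10"

```text
clock: 17.3
ee_pos: [0.5993, -0.2359, 0.0469]
eef_rot: [2.195, 2.245, 0.001]
force: [-6.2, 3.6, 12.9]
finger_gap: 0.0128
grip_force: 59.8
```

>>> send_rows:
  increments: "0 0 0 -0.8 0 0 10; 0 0 0 -0.8 0 0 10; 0 0 0 -0.8 0 0 10; 0 0 0 -0.8 0 0 18; 0 0 0 -0.8 0 0 24; 0 0 0 -0.8 0 0 30; 0 0 0 -0.8 0 0 32; 0 0 0 -0.8 0 0 32; 0 0 0 -0.8 0 0 32"

```text
clock: 18.05
ee_pos: [0.598, -0.2358, 0.0448]
eef_rot: [-2.196, -2.246, 0.0]
force: [0.7, 0.5, -0.0]
finger_gap: 0.0322
grip_force: 0.0
```

>>> send_rows:
  increments: "0 0 0 0 0 10 32; 0 0 0 0 0 25 32; 0 0 0 0 0 60 32; 0 0 0 0 0 100 40; 0 0 0 0 0 140 40; 0 0 0 0 0 180 40; 0 0 0 0 -40 200 40; 0 0 0 0 -40 200 40; 0 0 0 0 -40 200 40"

```text
clock: 18.8
ee_pos: [0.598, -0.2774, 0.2467]
eef_rot: [2.197, 2.242, 0.001]
force: [0.7, -0.3, -0.5]
finger_gap: 0.0397
grip_force: 0.0
```

Run:
```python
from h import *
s=read_state();print(s['ee_pos'],s['force'])
c=snap('wrist'); cv2.imwrite('pics/w6.png',cv2.resize(c['image'][0:300,160:480],(640,600))[:,:,::-1])
hsv=cv2.cvtColor(c['image'],cv2.COLOR_RGB2HSV)
m=cv2.inRange(hsv,(0,0,165),(180,60,255))|cv2.inRange(hsv,(170,150,100),(180,255,255))|cv2.inRange(hsv,(0,150,100),(6,255,255))
cs,_=cv2.findContours(cv2.morphologyEx(m,cv2.MORPH_CLOSE,np.ones((5,5),np.uint8)),cv2.RETR_EXTERNAL,cv2.CHAIN_APPROX_NONE)
for k in cs:
    P=ray(c,k.reshape(-1,2),.050)[:,:2]*1000; r=cv2.minAreaRect(P.astype(np.float32))
    if 100<max(r[1])<160: print(r)
print('rest',*blob(c,(300,20,340,220),(20,120,60),(35,255,255),.05))
```

```text
[ 0.59795482 -0.27744616  0.24669639] [ 0.72548273 -0.25702477 -0.45624758]
((1052.47119140625, -574.2252807617188), (82.14563751220703, 146.6981201171875), 22.648683547973633)
((597.9429931640625, -238.107177734375), (13.869775772094727, 136.45367431640625), 1.519028902053833)
rest [ 613.1 -233.6   14.6   85.2   91.5] [329.4 132. ]
```

View pics/w6.png

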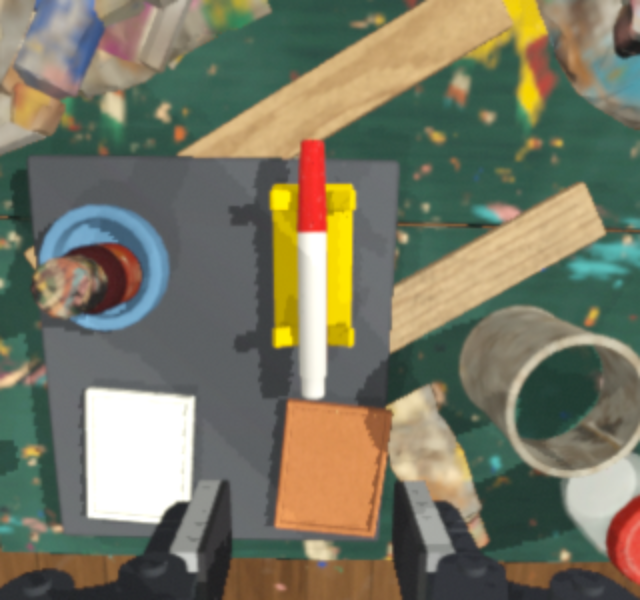

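The marker lies in both notches with its middle at (598,-238), within 2 mm of the rest's middle. The ink stands in the holder. Next come the erasers.

>>> send_rows:
  increments: "0 0 10 -100 400 0 60; 0 0 10 -100 400 0 60; 0 0 10 -100 400 0 60; 0 0 10 -100 400 0 60; 0 0 10 -100 400 0 60; 0 0 10 -100 400 0 60; 0 0 10 -100 400 0 60; 0 0 10 -100 400 0 60; 0 0 10 -100 400 0 60; 0 0 10 -100 400 0 60"

```text
clock: 19.68
ee_pos: [0.4959, 0.127, 0.2441]
eef_rot: [-1.99, -2.429, 0.001]
force: [1.0, -0.0, 0.3]
finger_gap: 0.0598
grip_force: 0.0
```

>>> send_rows:
  increments: "0 0 7 -50 80 -10 60; 0 0 7 -50 80 -10 60; 0 0 7 -50 80 -10 60; 0 0 7 -50 80 -10 60; 0 0 7 -50 80 -10 60"

```text
clock: 20.1
ee_pos: [0.4471, 0.2048, 0.2343]
eef_rot: [-1.837, -2.548, 0.001]
force: [0.7, 0.6, -0.7]
finger_gap: 0.06
grip_force: 0.0
```

```bash
cat > er.py <<'E'
from h import *
s=read_state();print(s['ee_pos'],90-2*np.degrees(np.arctan2(abs(s['eef_rot'][0]),abs(s['eef_rot'][1]))))
c=snap('wrist')
hsv=cv2.cvtColor(c['image'],cv2.COLOR_RGB2HSV)
for nm,m,z in (('w',cv2.inRange(hsv,(0,0,150),(180,70,255)),.013),('b',cv2.inRange(hsv,(168,60,60),(180,255,255))|cv2.inRange(hsv,(0,60,60),(12,255,255)),.012)):
    m=cv2.morphologyEx(m,cv2.MORPH_OPEN,np.ones((5,5),np.uint8))
    cs,_=cv2.findContours(m,cv2.RETR_EXTERNAL,cv2.CHAIN_APPROX_NONE)
    for k in cs:
        if cv2.contourArea(k)<150: continue
        P=ray(c,k.reshape(-1,2),z)[:,:2]*1000; r=cv2.minAreaRect(P.astype(np.float32))
        (x,y),(w,h),a=r
        if 35<max(w,h)<65 and 16<min(w,h)<42 and x<520: 
            if w>h: w,h,a=h,w,a+90
            print(nm,np.round([x,y,w,h,(a+90)%180],1),k.mean(0))
E
python3 er.py
```

```text
[0.4470998  0.20481656 0.23426205] 18.400949354540643
w [439.4   2.7  23.2  52.2 125.7] [[261.52631579 309.15789474]]
w [448.7 256.4  20.8  50.4 108.7] [[330.99180328 127.5       ]]
b [454.7 147.8  28.   46.1 105. ] [[306.61111111 214.52777778]]
```

>>> send_rows:
  increments: "0 0 0.3 2 52 -40 45; 0 0 0.3 2 52 -80 45; 0 0 0.3 2 52 -120 45; 0 0 0.3 2 52 -160 45; 0 0 0.3 2 52 -190 45; 0 0 0.3 2 52 -205 45; 0 0 0.3 2 52 -220 45; 0 0 0.3 2 52 -226 45; 0 0 0.3 2 52 -229 45; 0 0 0.3 2 52 -230 45"

```text
clock: 20.98
ee_pos: [0.4504, 0.2557, 0.0048]
eef_rot: [-1.835, -2.55, 0.0]
force: [-0.5, 0.6, 0.2]
finger_gap: 0.0451
grip_force: 0.0
```

>>> send_rows:
  increments: "0 0 0 0 0 0 40; 0 0 0 0 0 0 20; 0 0 0 0 0 0 15; 0 0 0 0 0 0 15; 0 0 0 0 0 0 15; 0 0 0 0 0 0 15; 0 0 0 0 0 0 15; 0 0 0 0 0 0 15"

```text
clock: 21.65
ee_pos: [0.4505, 0.2563, 0.0059]
eef_rot: [1.833, 2.55, 0.002]
force: [-1.0, -1.9, 6.9]
finger_gap: 0.0199
grip_force: 59.0
```

>>> send_rows:
  increments: "0 0 0 0 0 20 15; 0 0 0 0 0 60 15; 0 0 0 0 0 100 15; 0 0 0 0 0 150 15; 0 0 0 0 0 200 15; 0 0 0 0 0 230 15; 0 0 -10 20 -300 240 15; 0 0 -10 20 -300 240 15; 0 0 -10 20 -300 240 15; 0 0 -10 20 -300 240 15"

```text
clock: 22.48
ee_pos: [0.4606, 0.0887, 0.2391]
eef_rot: [2.047, 2.381, 0.002]
force: [1.2, 0.3, -0.2]
finger_gap: 0.0198
grip_force: 59.0
```

>>> send_rows:
  increments: "0 0 -12 40 -400 0 15; 0 0 -12 40 -400 0 15; 0 0 -12 40 -400 0 15; 0 0 -12 40 -400 0 15; 0 0 -12 40 -400 0 15; 0 0 -12 40 -400 0 15; 0 0 -12 40 -400 0 15; 0 0 -12 40 -400 0 15; 0 0 -12 40 -400 0 15; 0 0 -12 40 -400 0 15"

```text
clock: 23.32
ee_pos: [0.5006, -0.3134, 0.2384]
eef_rot: [2.288, 2.152, -0.001]
force: [0.3, 0.4, 0.1]
finger_gap: 0.0198
grip_force: 59.0
```

>>> send_rows:
  increments: "0 0 0 -6 -39 -40 15; 0 0 0 -6 -39 -80 15; 0 0 0 -6 -39 -120 15; 0 0 0 -6 -39 -150 15; 0 0 0 -6 -39 -170 15; 0 0 0 -6 -39 -185 15; 0 0 0 -6 -39 -194 15; 0 0 0 -6 -39 -198 15; 0 0 0 -6 -39 -200 15; 0 0 0 -6 -39 -201 15"

```text
clock: 24.15
ee_pos: [0.4955, -0.3492, 0.038]
eef_rot: [2.285, 2.154, 0.0]
force: [-0.2, -0.2, -0.0]
finger_gap: 0.02
grip_force: 59.0
```

>>> send_rows:
  increments: "0 0 0 0 0 -0.5 15; 0 0 0 0 0 -0.5 15; 0 0 0 0 0 -0.5 15"

```text
clock: 24.4
ee_pos: [0.4953, -0.3491, 0.0373]
eef_rot: [2.286, 2.154, 0.0]
force: [0.2, -0.5, -0.6]
finger_gap: 0.0201
grip_force: 59.0
```

>>> send_rows:
  increments: "0 0 0 0 -2 -1 15; 0 0 0 0 -2 -1 15; 0 0 0 0 -2 -1 20; 0 0 0 0 -2 -1 26; 0 0 0 0 -2 -1 30; 0 0 0 0 -2 -1 30; 0 0 0 0 -2 -1 30"

```text
clock: 24.98
ee_pos: [0.495, -0.3508, 0.0355]
eef_rot: [-2.286, -2.154, 0.0]
force: [-0.8, -0.9, -0.9]
finger_gap: 0.03
grip_force: 0.0
```

>>> send_rows:
  increments: "0 0 0 0 0 10 30; 0 0 0 0 0 25 30; 0 0 0 0 0 60 30; 0 0 0 0 0 100 40; 0 0 0 0 0 140 40; 0 0 0 0 0 180 40; 0 0 0 0 0 200 50; 0 0 10 -20 160 210 50; 0 0 10 -20 160 210 50; 0 0 10 -20 160 210 50"

```text
clock: 25.82
ee_pos: [0.4789, -0.2259, 0.2441]
eef_rot: [2.087, 2.348, 0.0]
force: [0.6, 0.8, 0.9]
finger_gap: 0.0499
grip_force: 0.0
```

>>> send_rows:
  increments: "0 0 8 -30 400 0 50; 0 0 8 -30 400 0 50; 0 0 8 -30 400 0 50; 0 0 8 -30 400 0 50; 0 0 8 -30 400 0 50; 0 0 8 -30 400 0 50; 0 0 8 -30 400 0 50; 0 0 8 -30 400 0 50; 0 0 8 -30 400 0 50; 0 0 8 -30 400 0 50"

```text
clock: 26.65
ee_pos: [0.4485, 0.1762, 0.2443]
eef_rot: [1.919, 2.487, 0.002]
force: [0.4, -0.6, -0.4]
finger_gap: 0.05
grip_force: 0.0
```

```bash
python3 er.py
```

```text
[0.44848661 0.17617367 0.24430834] 14.677781514979088
w [488.2 -67.   19.7  35.5 148.4] [[298.05555556 336.7962963 ]]
w [440.9   0.8  23.8  45.  124.3] [[275.74285714 291.95714286]]
b [454.8 147.2  27.5  44.8 104.7] [[313.94392523 191.3364486 ]]
```

>>> send_rows:
  increments: "0 0 0 6 -29 -40 50; 0 0 0 6 -29 -80 50; 0 0 0 6 -29 -120 50; 0 0 0 6 -29 -160 50; 0 0 0 6 -29 -195 50; 0 0 0 6 -29 -215 50; 0 0 0 6 -29 -230 50; 0 0 0 6 -29 -236 50; 0 0 0 6 -29 -239 50; 0 0 0 6 -29 -240 50"

```text
clock: 27.53
ee_pos: [0.456, 0.1439, 0.0039]
eef_rot: [1.921, 2.485, 0.001]
force: [-0.2, 0.6, -0.5]
finger_gap: 0.0502
grip_force: 0.0
```

>>> send_rows:
  increments: "0 0 0 0 0 0 40; 0 0 0 0 0 0 25; 0 0 0 0 0 0 20; 0 0 0 0 0 0 20; 0 0 0 0 0 0 20; 0 0 0 0 0 0 20; 0 0 0 0 0 0 20; 0 0 0 0 0 0 20"

```text
clock: 28.2
ee_pos: [0.4562, 0.144, 0.0047]
eef_rot: [1.92, 2.485, 0.002]
force: [-3.3, -0.5, 9.4]
finger_gap: 0.0259
grip_force: 59.0
```

>>> send_rows:
  increments: "0 0 0 0 0 20 20; 0 0 0 0 0 60 20; 0 0 0 0 0 100 20; 0 0 0 0 0 150 20; 0 0 0 0 0 200 20; 0 0 0 0 0 230 20; 0 0 -10 50 -300 240 20; 0 0 -10 50 -300 240 20; 0 0 -10 50 -300 240 20; 0 0 -10 50 -300 240 20"

```text
clock: 29.03
ee_pos: [0.4828, -0.0219, 0.2379]
eef_rot: [2.129, 2.308, 0.002]
force: [1.5, -0.6, -0.1]
finger_gap: 0.0257
grip_force: 59.6
```

>>> send_rows:
  increments: "0 0 -10 130 -370 0 20; 0 0 -10 130 -370 0 20; 0 0 -10 130 -370 0 20; 0 0 -10 130 -370 0 20; 0 0 -10 130 -370 0 20; 0 0 -10 130 -370 0 20; 0 0 -10 130 -370 0 20; 0 0 -10 130 -370 0 20; 0 0 -10 130 -370 0 20; 0 0 -10 130 -370 0 20"

```text
clock: 29.87
ee_pos: [0.613, -0.3947, 0.236]
eef_rot: [2.326, 2.111, -0.001]
force: [-0.2, 1.6, -0.5]
finger_gap: 0.026
grip_force: 59.5
```

>>> send_rows:
  increments: "0 0 0 0 35 -40 20; 0 0 0 0 35 -80 20; 0 0 0 0 35 -120 20; 0 0 0 0 35 -150 20; 0 0 0 0 35 -170 20; 0 0 0 0 35 -184 20; 0 0 0 0 35 -193 20; 0 0 0 0 35 -197 20; 0 0 0 0 35 -199 20; 0 0 0 0 35 -200 20"

```text
clock: 30.7
ee_pos: [0.6135, -0.3557, 0.0378]
eef_rot: [2.323, 2.113, 0.0]
force: [0.1, 0.8, 0.6]
finger_gap: 0.0258
grip_force: 59.5
```

>>> send_rows:
  increments: "0 0 0 0 0 -0.5 20; 0 0 0 0 0 -0.5 20; 0 0 0 0 0 -0.5 20"

```text
clock: 30.95
ee_pos: [0.6132, -0.3555, 0.0368]
eef_rot: [2.323, 2.113, 0.0]
force: [0.2, -0.4, -0.5]
finger_gap: 0.026
grip_force: 59.5
```

>>> send_rows:
  increments: "0 0 0 0 -4 0 20; 0 0 0 0 -4 -1 20; 0 0 0 0 -4 -1.5 20; 0 0 0 0 -4 -1.5 26; 0 0 0 0 -4 -1.5 32; 0 0 0 0 -4 -1.5 35; 0 0 0 0 -4 -1.5 35; 0 0 0 0 -4 -1.5 35"

```text
clock: 31.62
ee_pos: [0.6129, -0.3592, 0.0344]
eef_rot: [-2.324, -2.114, 0.0]
force: [-0.5, -1.2, 1.1]
finger_gap: 0.0349
grip_force: 0.0
```

>>> send_rows:
  increments: "0 0 0 0 0 10 35; 0 0 0 0 0 25 35; 0 0 0 0 0 60 35; 0 0 0 0 0 100 40; 0 0 0 0 0 140 40; 0 0 0 0 0 180 40; 0 0 0 -60 -20 220 50; 0 0 0 -60 -20 220 50; 0 0 0 -60 -20 220 50; 0 0 0 -60 -20 220 50"

```text
clock: 32.45
ee_pos: [0.5522, -0.38, 0.257]
eef_rot: [2.323, 2.11, 0.0]
force: [0.5, -0.5, 0.4]
finger_gap: 0.0498
grip_force: 0.0
```

Run:
```python
from h import *
s=read_state();print(s['clock'],s['ee_pos'],s['force'])
c=snap('wrist','w7.png')
```

```text
32.45 [ 0.5521672  -0.3799506   0.25699429] [ 0.5474754  -0.46223791  0.4026037 ]
```

View pics/w7.png

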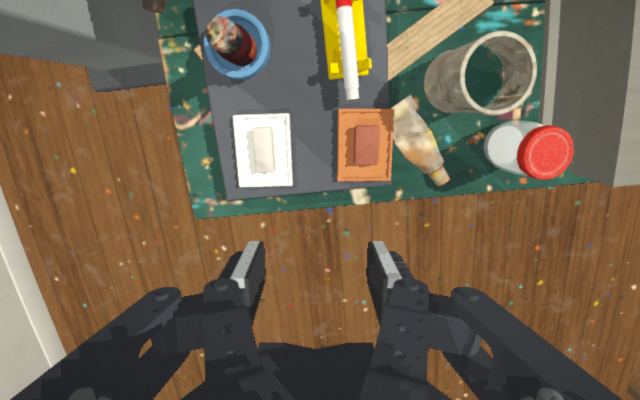

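Both erasers lie flat in their dishes (white at (262,149), brick at (367,145)). The marker is in the rest, the ink stands in the holder, and the gripper is clear.

```bash
python3 -c "
from workcell import *
print(hand_in())"
```

```text
the job is handed in; nothing more can be done
None
```

The job is handed in at about 32 s on the robot's clock: the ink stands in the blue holder, the marker lies in both notches of the rest with its middle within about 2 mm of the rest's, each eraser lies flat in its own dish, and I never gripped or moved the paint tube or the tin.

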